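# Seat a prism and index its slide towards the inspection lamp

### The arm

A 6-joint arm with a two-finger parallel gripper is mounted at the origin on the work surface. World frame = base frame: x ahead of the robot, y to its left, z up, the work surface at z = 0. Lengths are in m, angles in rad, forces in N, time in s.
With the tool pointing down it reaches from about 0.3 to 0.775 m from the base axis. Payload 14.6 kg.
Tool frame: the origin (TCP) lies at the very end of the fingers, on their centre line; the grasp point (between the pads) lies 19 mm behind it (ctrl.grasp_offset is the distance from the TCP to the grasp point, in m); z points along the fingers, y is the line along which they close (so a half turn about z gives the same grasp; the last joint's range is limited). The gripper opens to 94 mm and grips with 3 to 60 N. Pads are 16 mm wide; open, the fingers measure 119 mm over their backs; the gripper's body (75 mm by 177 mm) begins 78 mm behind the grasp point.
Start: joints at [-1.269, 0.3, 1.521, -0, 1.321, -0.067], TCP at [0.198, -0.513, 0.205] pointing down, gripper open.
Joint ranges: [-3.03, 3.03], [-0.79, 2.21], [0.23, 2.52], [-1.04, 4.18], [0, 3.07], [-2.55, 2.55]. Speed limits (rad/s): [2.22, 2.22, 2.57, 3.14, 3.14, 3.14].

### API

Orientations are given as [roll, pitch, yaw] about the fixed x, y, z axes, in that order (R = Rz(yaw) Ry(pitch) Rx(roll)).
In Python, from station import ctrl gives the robot as it stands.
- The arm moves only by the tool step_arm, never from a script. Its argument "plan" is a list that holds one entry, the list of rows, each a list of 6 numbers: the shift along the tool's x, y, z in units of 30 mm (1.0 is 30 mm), then the turn, a rotation vector about the tool's x, y, z in units of 6 degrees (1.0 is 6 degrees). In form: [[[dx, dy, dz, wx, wy, wz], ...]]. A call has 1 to 8 rows; each row is the pose to reach, as a shift and turn from the pose commanded when the call began, along the tool's axes at that moment; what a row does not reach only later rows make up. A row lasts 1/12 s, in which the tool goes at most 41.7 mm and 7.16 degrees, less where a joint would pass 70% of its speed; a pose out of reach is approached as far as the arm can. A call with a gripper value outside its range is refused whole. "grip" is the opening, from 0 (shut) to 1 (fully open), set as the call begins (left out, the last holds). The fingers move at their own pace and stop on an object; "squeeze" is the grip in N (left out, the last holds). Time passes only in rows, so rows that repeat a pose let the fingers close. It gives the time, the measured TCP pose, the force, the opening and the grip force at its end, in the units of the state.
- ctrl.get_obs(): the state, without advancing time (a new reading comes with each control period).
- ctrl.camera(name): name is "scene" or "top" or "wrist"; returns the picture (384x512x3 uint8, red, green, blue); there is no depth.
- ctrl.camera_model(name): a dict with "intrinsics" (3x3 intrinsics, pixels), "R" (3x3) and "t" (3): a world point X has camera coordinates R X + t; the wrist camera has in their place "tool_from_camera" (4x4, takes a point from camera to tool coordinates, whose origin is the TCP and whose axes are the flange's). Camera axes: x right, y down, z forward; pixel columns grow to the right and rows downward; lengths in m; the calibration is good to about 2 mm. A picture is of the moment at which its call begins: read the wrist's pose just before it. camera_model takes no time and is no camera call.
- ctrl.hand_in(): hands the job in; it is judged then, once.
Trained networks look in the newest picture that a camera, given by its name, has taken for a name from the list of things; names that differ only in an ending like _2 or _b are one class to them, and where a whole thing is asked for, a point or a joint stands for the part that bears it (a point fixed in the world has none). Each returns a list of dicts, best first, with "confidence" (0 to 1); they miss things now and then, are a little off and sometimes report something else, mostly with a low value. They report only what shows in the picture. A call takes as long as a camera call. They do not tell look-alikes from the thing itself.
- ctrl.masks_of(query, camera): "pixels" (384x512 bool, what is visible of it) and "at" ([column, row] in pixels, amid what is visible of it).
- ctrl.place_of(query, camera): "at" ([column, row] in pixels: a listed point, or the origin of a listed thing).
The state is a dict: "time_s": time; "qpos": joint angles; "joint_vel": joint speeds; "tau": joint torques, N m; "ee_pos": TCP position; "eef_rot": TCP orientation; "force": force on the tool from outside, world axes, zero at the start; "moment": the same for the moment, N m; "grip_width": finger opening in m; "grip_force": force on a finger pad.
Only numpy, scipy, OpenCV 4.12 (cv2) and the standard library are available. Lean on these libraries where they do the work, as an engineer would, in place of code of your own. Each camera call takes 0.05 s, during which the arm holds its last target. There are 200 camera calls.

### The job

Set the glass prism cube down in the black square seat on the blue carriage and let go of it. Then pull up the red plunger knob, slide the carriage along to the next hole on the side where the grey lamp stands, and let the pin drop fully home in that hole, with the prism still seated. Finish still gripping the knob with the pin home - do not let go - and leave the lamp, lens tray, binoculars and brass spindle where they are.

Things in the scene. Friction and masses are not known exactly. Their poses are not given: they have to be found in the camera images.
- fixture: Fixed slide, grey base 120 (x) x 320 (y) x 10 mm, origin under its centre, z up. The carriage slides along its own y axis, which is within 0.25 rad of world y. An aluminium bar along y (centre x = +30 mm, top z = 30 mm) has square holes 10 mm wide at y = -90, -45, 0, 45, 90 mm. End stops at y = +-153 mm are 40 mm high.
- carriage (a joint): Position of the blue carriage along the fixture's y, m: starts at 0 (pin in the middle hole), positive to +y, next holes at +-0.045, travel +-0.105. Carriage 118 (x) x 56 (y) mm, top 47 mm above the cart, drags with about 2 N. With the pin in a hole it has 1 mm play and cannot slide.
- plunger (a joint): Lift of the spring plunger, m: 0 = pin fully home, 0.017 = fully up. The 8 mm round-ended pin reaches 10 mm into its hole, so it is clear above 0.010; lowered between holes it stands on the bar at about 0.010. The spring pushes it down with 4 N at 0, 7 N at 0.015.
- plunger_knob: Upright round red knob of the plunger, 24 mm diameter, 28 mm high; origin at its centre, 71 mm above the cart when the pin is home (then top 85, underside 57, 4 mm over a steel collar). It stands on the carriage at fixture x = +30 mm, 65 mm from the seat, and rides with it. Grip from above, best with the fingers closing along the fixture's y.
- seat (a point): Centre of the floor of the square seat on the carriage, 47 mm above the cart, at fixture x = -35 mm; axes as the fixture's. Seat 41 mm square inside, black rim 4 mm thick and 7 mm high.
- prism: Clear glass prism cube, 36 mm each way, 117 g give or take a third, with thin black edges, black underside and a silvery diagonal inside. Origin: centre of its underside; it starts upright on the cart, its z is up, x and y are square to its sides. Either way round is right in the seat.
- lamp: Grey enamel inspection lamp base 100 x 100 x 50 mm with a black rocker switch on its side and a white dome, 114 mm high in all. Loose, stands off one end of the fixture; its side (+y or -y of the fixture) tells which way to slide. Origin: centre of its underside.
- tray: Orange plastic lens tray 100 x 100 x 22 mm, off the other end of the fixture. Origin: centre of its underside. To be left alone.
- binoculars: Battered navy field binoculars lying beyond the fixture, about 140 x 124 x 55 mm. Origin: under the middle. To be left alone.
- spindle: Brass focusing spindle lying on the near side of the fixture, 75 mm long along its x, 18 mm thick. Origin: under the middle. To be left alone.
Things that resemble listed ones, but are neither listed nor needed, are in the scene too. There is more than one size of the prism; the job needs the smaller. Of the things that look like the lamp, the larger one is meant.

How it is judged:
On the way, in this order (a step that is already met when the one before it is completed fails the run):
1. the prism sits in the seat and is let go (x of prism in the frame of seat between -0.005 and 0.005 m and y of prism in the frame of seat between -0.005 and 0.005 m and z of prism in the frame of seat between -0.003 and 0.003 m and angle between prism's own z axis and vertical below 0.12 rad and contact force between the fingers and prism below 0.1 N), for 0.2 s.
2. the plunger is pulled clear of its hole with the prism seated (x of prism in the frame of seat between -0.005 and 0.005 m and y of prism in the frame of seat between -0.005 and 0.005 m and z of prism in the frame of seat between -0.003 and 0.003 m and angle between prism's own z axis and vertical below 0.12 rad and value of joint plunger above 0.0095 m), for 0.1 s.
At the end, for the whole second after the job is handed in: Carriage at the next hole on the lamp's side (within 4 mm), plunger home (under 3 mm lift), fingers still holding the knob (over 4 N), prism upright in the seat (within 5 mm of centre, 3 mm of the floor), untouched, all at rest (all of step 1 and value of joint plunger below 0.003 m and contact force between the fingers and plunger_knob above 4 N and linear speed of prism below 0.02 m/s and velocity of joint carriage between -0.01 and 0.01 m/s and ((y of lamp in the frame of fixture above 0 m and value of joint carriage between 0.041 and 0.049 m) or (not (y of lamp in the frame of fixture above 0 m) and value of joint carriage between -0.049 and -0.041 m))); the arm keeps its last pose, push and grip.
It fails at once if the lamp is moved more than 20 mm (distance of lamp from where it was at the start of the episode above 0.02 m).
It fails at once if the lens tray is moved more than 20 mm (distance of tray from where it was at the start of the episode above 0.02 m).
It fails at once if the binoculars is moved more than 20 mm (distance of binoculars from where it was at the start of the episode above 0.02 m).
It fails at once if the brass spindle is moved more than 20 mm (distance of spindle from where it was at the start of the episode above 0.02 m).
It also fails if it takes over 45 s, if anything falls off the work surface, if the arm or the gripper's body presses on something with over 40 N, if the wrist force passes 120 N, or if a joint passes its speed limit or range.

## Working session

There is one attempt and no reset: what is moved stays moved. The work goes in short steps, Python scripts to look and compute and a tool call to move; the robot and the scene stay as the last step left them, time stands still between calls to the robot, and variables do not carry over. Pictures are saved under pics/ and viewed, at most 10 in all, crops included, and the job is handed in when it is done.

Besides the shell and the picture viewer there is one more tool, called as name(argument=value, ...) on one line, values as JSON. step_arm: Moves the arm, as the interface text tells. Its arguments: {"type":"object","properties":{"plan":{"type":"array","items":{"type":"array","items":{"type":"array","items":{"type":"number"}}}},"grip":{"type":"number"},"squeeze":{"type":"number"}},"required":["plan"]}

```bash
ls; mkdir -p pics; cat > h.py <<'E'
import numpy as np, cv2
from scipy.spatial.transform import Rotation as Rn
from station import ctrl
def save(im,n): cv2.imwrite('pics/'+n,cv2.cvtColor(im,cv2.COLOR_RGB2BGR))
def tool(o):
    T=np.eye(4); T[:3,:3]=Rn.from_euler('xyz',o['eef_rot']).as_matrix(); T[:3,3]=o['ee_pos']; return T
def cam(name,o=None):
    m=ctrl.camera_model(name); K=np.array(m['intrinsics'])
    if name=='wrist':
        W=tool(o or ctrl.get_obs())@np.array(m['tool_from_camera']); R=W[:3,:3].T; return K,R,-R@W[:3,3]
    return K,np.array(m['R']),np.array(m['t'])
def ray(c,px):
    K,R,t=c; d=R.T@np.linalg.solve(K,[px[0],px[1],1]); return -R.T@t,d/np.linalg.norm(d)
def onz(c,px,z):
    o,d=ray(c,px); return o+d*(z-o[2])/d[2]
def tri(rs):
    A=0;b=0
    for o,d in rs:
        P=np.eye(3)-np.outer(d,d); A=A+P; b=b+P@o
    X=np.linalg.solve(A,b); return X,[np.linalg.norm((np.eye(3)-np.outer(d,d))@(X-o)) for o,d in rs]
def proj(c,X):
    K,R,t=c; p=K@(R@np.array(X)+t); return p[:2]/p[2]
def togo(target,yaw):
    """rows numbers to reach TCP target pointing down, tool yaw (direction of tool y at angle yaw from world y mod pi)"""
    T=tool(ctrl.get_obs()); return T[:3,:3].T@(np.array(target)-T[:3,3])/.03
E
cat > a.py <<'E'
from h import *
np.set_printoptions(precision=4,suppress=True)
o=ctrl.get_obs(); print(o['time_s'],o['ee_pos'],o['eef_rot'],o['grip_width'])
ims=[ctrl.camera(n) for n in('scene','top')]
save(np.hstack([cv2.resize(i,(400,300)) for i in ims]),'both0.png'); save(ims[1],'top.png'); save(ims[0],'scene.png')
for n in('scene','top'):
    c=cam(n); print(n,-c[1].T@c[2])
    for q in('prism','lamp','seat','plunger_knob','fixture','tray','binoculars','spindle'):
        for r in ctrl.place_of(q,n): print(q,np.round(r['at'],1),round(r['confidence'],2),onz(c,r['at'],{'seat':.047,'plunger_knob':.071}.get(q,0)))
E
python3 a.py
```

```text
pics
0.0 [ 0.1982 -0.5128  0.2049] [-3.1405 -0.0001  0.3687] 0.0938274973010076
scene [1.121  0.7895 0.7358]
prism [339.  216.8] 0.83 [0.4342 0.1062 0.    ]
prism [302.5 197.8] 0.56 [ 0.4653 -0.0084  0.    ]
lamp [163.7 149.3] 0.6 [ 0.6856 -0.4389  0.    ]
lamp [194.  161.4] 0.56 [ 0.6355 -0.3257  0.    ]
seat [261.5 180.5] 0.65 [ 0.5544 -0.0764  0.047 ]
plunger_knob [238.2 182.2] 0.49 [ 0.6295 -0.0697  0.071 ]
tray [311.8 255.6] 0.61 [0.5824 0.1861 0.    ]
spindle [254.1 166.9] 0.5 [ 0.4958 -0.2081  0.    ]
top [ 0.4149 -0.046   1.2107]
prism [226.6 230.8] 0.61 [ 0.4688 -0.0029  0.    ]
prism [197.5 244.6] 0.55 [0.4274 0.0825 0.    ]
lamp [374.4 163.3] 0.91 [ 0.6797 -0.4548  0.    ]
lamp [326.5 174.4] 0.82 [ 0.6432 -0.3057  0.    ]
seat [249.4 197.6] 0.55 [ 0.5632 -0.0692  0.047 ]
plunger_knob [247.1 174.9] 0.47 [ 0.6257 -0.0616  0.071 ]
fixture [248.  188.8] 0.58 [ 0.596  -0.0657  0.    ]
tray [167.7 194.1] 0.95 [0.5773 0.1761 0.    ]
binoculars [208.9 142.7] 0.93 [0.7382 0.0558 0.    ]
spindle [295.  220.2] 0.7 [ 0.5022 -0.2077  0.    ]
```

```bash
python3 - <<'E'
import cv2
im=cv2.imread('pics/top.png'); cv2.imwrite('pics/topc.png',cv2.resize(im[100:300,130:430],(800,533),interpolation=cv2.INTER_CUBIC))
im=cv2.imread('pics/scene.png'); cv2.imwrite('pics/scenec.png',cv2.resize(im[110:290,130:400],(800,533),interpolation=cv2.INTER_CUBIC))
E
```

```text
(no output)
```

View pics/topc.png

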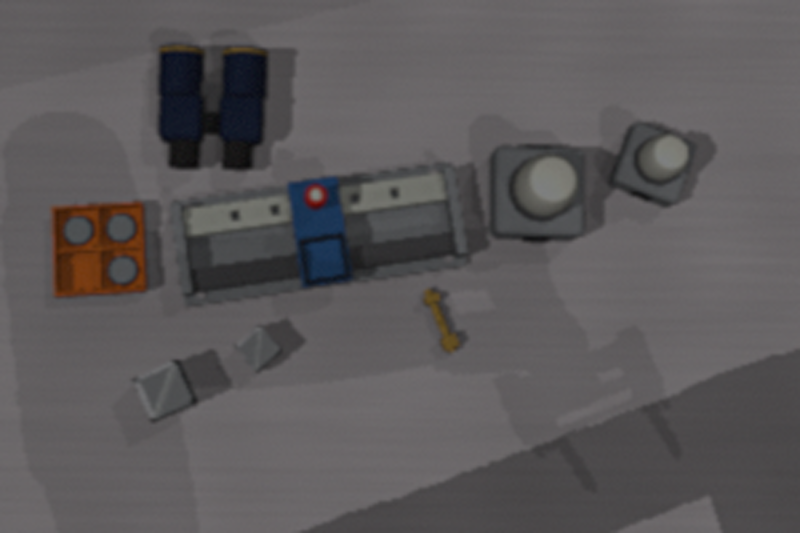

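View pics/scenec.png

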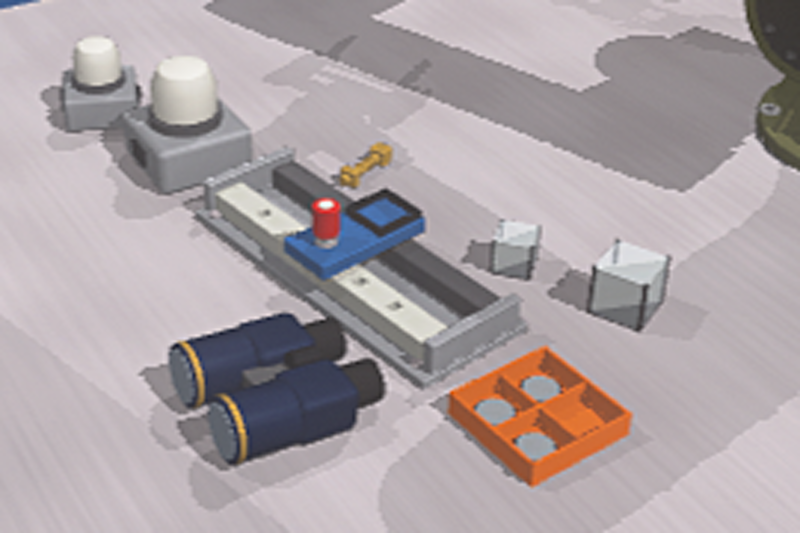

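The larger lamp is at top (326,174), with the smaller look-alike at (374,163). The larger one stands off the -y end, so the carriage slides to -0.045. There are two prisms: the smaller at top (227,231) and the larger at (197,245). The crops already show the size difference, and I'll confirm it with the wrist camera.

```bash
python3 - <<'E'
from h import *
np.set_printoptions(precision=3,suppress=True)
m=ctrl.camera_model('wrist'); print(np.array(m['tool_from_camera']),m['intrinsics'])
print(togo([.47,-.03,.27],0))
E
```

```text
[[ 0.002 -0.968 -0.251  0.073]
 [ 1.     0.002 -0.     0.001]
 [ 0.    -0.251  0.968 -0.18 ]
 [ 0.     0.     0.     1.   ]] [[291.075   0.    254.197]
 [  0.    291.075 189.598]
 [  0.      0.      1.   ]]
[ 14.253 -11.752  -2.152]
```

step_arm(plan=[[[0.9,-0.75,-1,0,0,0],[1.8,-1.5,-2.1,0,0,0],[2.9,-2.4,-2.15,0,0,0],[4,-3.2,-2.15,0,0,0],[5,-4.1,-2.15,0,0,0],[6,-4.9,-2.15,0,0,0],[7,-5.8,-2.15,0,0,0],[8,-6.6,-2.15,0,0,0]]])

```text
time_s: 1.57
ee_pos: [0.3511, -0.2399, 0.2702]
eef_rot: [3.141, -0.0, 0.368]
force: [1.3, -0.4, 0.0]
grip_width: 0.0944
grip_force: 0.0
```

step_arm(plan=[[[1,-0.8,0,0,0,0.4],[2,-1.6,0,0,0,0.8],[3,-2.5,0,0,0,1.2],[4,-3.3,0,0,0,1.6],[5,-4.1,0,0,0,2],[5.8,-4.8,0,0,0,2.3],[6.25,-5.15,0,0,0,2.3],[6.25,-5.15,0,0,0,2.3]]])

```text
time_s: 2.23
ee_pos: [0.4709, -0.0276, 0.2697]
eef_rot: [-3.141, 0.0, 0.131]
force: [-0.4, 0.2, 0.2]
grip_width: 0.0941
grip_force: 0.0
```

```bash
cat > b.py <<'E'
from h import *
import sys
np.set_printoptions(precision=4,suppress=True)
o=ctrl.get_obs(); print(o['time_s'],o['ee_pos'],o['eef_rot'],o['joint_vel'])
im=ctrl.camera('wrist'); n=sys.argv[1]; save(im,n); c=cam('wrist',o)
import pickle; D=[]
for q in sys.argv[2:]:
    for r in ctrl.place_of(q,'wrist'):
        D.append((q,r['at'],r['confidence'])); print(q,np.round(r['at'],1),round(r['confidence'],2),onz(c,r['at'],{'seat':.047,'plunger_knob':.071}.get(q,0)))
pickle.dump((c,D),open(n+'.pkl','wb'))
E
python3 b.py w1.png prism seat plunger_knob fixture
```

```text
2.2333 [ 0.4709 -0.0276  0.2697] [-3.1411  0.0002  0.1311] [-0.0703 -0.0302  0.0357 -0.0093  0.0034 -0.0767]
prism [174.2 179.2] 0.95 [0.428  0.0937 0.    ]
prism [238.3 162.9] 0.84 [ 0.4672 -0.0037  0.    ]
seat [302.9 103.7] 0.62 [ 0.5653 -0.0808  0.047 ]
plunger_knob [304.5  42.2] 0.62 [ 0.6333 -0.0668  0.071 ]
fixture [296.4  79.3] 0.63 [ 0.6001 -0.0728  0.    ]
```

View pics/w1.png

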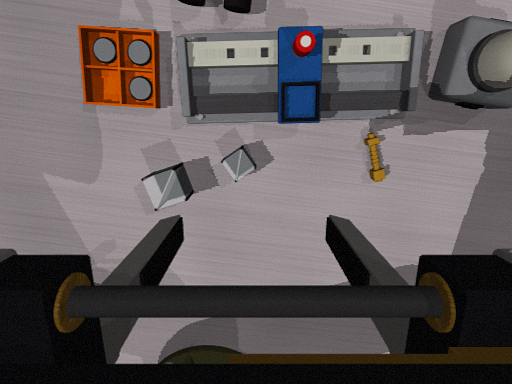

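The smaller prism is at (238,163) in the wrist view and is clearly smaller than the one at (166,187). The seat is at (300,102), the knob at (305,42), and the big lamp on the right at (480,60), which is -y. I'm moving in for a second, closer view.

step_arm(plan=[[[-0.3,0,1,0,0,0],[-0.5,0,2,0,0,0],[-0.7,0,3,0,0,0],[-0.7,0,3.3,0,0,0],[-0.7,0,3.3,0,0,0],[-0.7,0,3.3,0,0,0]]], grip=0.65)

```text
time_s: 2.98
ee_pos: [0.4498, -0.0333, 0.1722]
eef_rot: [3.141, -0.001, 0.127]
force: [0.0, -0.3, 1.7]
grip_width: 0.0617
grip_force: 0.0
```

```bash
python3 b.py w2.png prism seat plunger_knob; python3 - <<'E'
from h import *
import pickle
np.set_printoptions(precision=4,suppress=True)
c1,D1=pickle.load(open('w1.png.pkl','rb'));c2,D2=pickle.load(open('w2.png.pkl','rb'))
for q in('prism','seat','plunger_knob'):
    for a in D1:
        for b in D2:
            if a[0]==b[0]==q: print(q,*tri([ray(c1,a[1]),ray(c2,b[1])]))
im=cv2.imread('pics/w2.png'); p=[d[1] for d in D2 if d[0]=='prism']; print(p)
cv2.imwrite('pics/w2c.png',cv2.resize(im[20:220,150:400],(750,600),interpolation=cv2.INTER_CUBIC))
E
```

```text
2.9833 [ 0.4498 -0.0333  0.1722] [ 3.1413 -0.001   0.1272] [ 0.0067 -0.0154 -0.0234  0.0002  0.0034  0.0012]
prism [229.  155.7] 0.98 [ 0.4703 -0.0006  0.    ]
prism [147.1 180.8] 0.74 [0.4263 0.0967 0.    ]
prism [79.8 36.7] 0.38 [0.5798 0.1762 0.    ]
seat [312.7  74.9] 0.57 [ 0.567  -0.0769  0.047 ]
prism [ 0.5473 -0.0307  0.4845] [np.float64(0.00616929965426088), np.float64(0.006169299654260823)]
prism [0.436  0.0853 0.0334] [np.float64(0.0005819536099076453), np.float64(0.0005819536099076579)]
prism [0.5202 0.0016 0.3264] [np.float64(0.012416856990411115), np.float64(0.012416856990411174)]
prism [ 0.4852 -0.0074  0.1031] [np.float64(0.0004705631985587081), np.float64(0.00047056319855870085)]
prism [ 0.5197 -0.0159  0.3293] [np.float64(0.0036458080204843004), np.float64(0.0036458080204843017)]
prism [ 0.5247 -0.0152  0.3359] [np.float64(0.0003938632365515173), np.float64(0.000393863236551466)]
seat [ 0.5651 -0.0771  0.0581] [np.float64(0.002074534805236932), np.float64(0.0020745348052369187)]
[[229.0, 155.7], [147.1, 180.8], [79.8, 36.7]]
```

View pics/w2c.png

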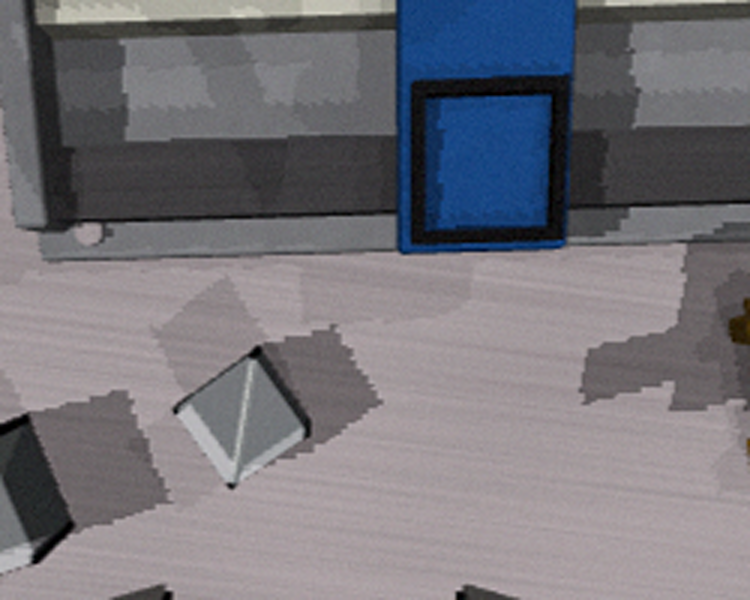

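step_arm(plan=[[[0.6,-0.9,-0.2,0,0,0],[1.2,-1.7,-0.3,0,0,0],[1.3,-1.95,-0.3,0,0,0],[1.3,-1.95,-0.3,0,0,0],[1.3,-1.95,-0.3,0,0,0]]])

```text
time_s: 3.6
ee_pos: [0.4802, 0.0301, 0.1801]
eef_rot: [3.141, 0.0, 0.129]
force: [-0.4, -0.5, 0.5]
grip_width: 0.0613
grip_force: 0.0
```

```bash
python3 b.py w3.png prism seat plunger_knob
cat > fit.py <<'E'
from h import *
import pickle
from scipy.optimize import minimize
np.set_printoptions(precision=4,suppress=True)
V=[]
c3,D3=pickle.load(open('w3.png.pkl','rb')); c2,D2=pickle.load(open('w2.png.pkl','rb')); c1,D1=pickle.load(open('w1.png.pkl','rb'))
ds=np.load('m3.npy') if 0 else None
ms=ctrl.masks_of('prism','wrist'); print([(m['at'],round(m['confidence'],2),m['pixels'].sum()) for m in ms])
g=np.array([.47,-.002,.018])
m=min(ms,key=lambda m:np.linalg.norm(np.array(m['at'])-proj(c3,g)))['pixels'].astype(np.uint8)
np.save('m3.npy',m)
def hull(c,p,h=.036):
    x,y,a,s=p; q=np.array([[i,j] for i in(-1,1) for j in(-1,1)])*s/2@np.array([[np.cos(a),np.sin(a)],[-np.sin(a),np.cos(a)]])
    return cv2.convexHull(np.array([proj(c,[x+u,y+v,z]) for u,v in q for z in(0,s)],np.float32))[:,0]
k=cv2.findContours(cv2.resize(m,None,fx=4,fy=4,interpolation=cv2.INTER_LINEAR),cv2.RETR_EXTERNAL,cv2.CHAIN_APPROX_NONE)[0]
k=max(k,key=cv2.contourArea)[:,0]/4-.375
def cost(p): 
    H=hull(c3,p); return np.mean([np.clip(cv2.pointPolygonTest(H.reshape(-1,1,2),(float(u),float(v)),True),-3,3)**2 for u,v in k])
best=min((minimize(cost,[.47,-.002,a,.036],method='Nelder-Mead',options=dict(xatol=1e-5,fatol=1e-4,initial_simplex=np.array([.47,-.002,a,.036])+np.vstack([np.zeros(4),np.diag([.006,.006,.2,.003])]))) for a in(0,.4,.8,1.2)),key=lambda r:r.fun)
print('prism x y yaw size',best.x,best.fun)
for q in('prism','seat','plunger_knob'):
    L=[(n,d) for n,c,D in((0,c1,D1),(1,c2,D2),(2,c3,D3)) for d in D if d[0]==q]; C=[c1,c2,c3]
    for i,a in L:
        for j,b in L:
            if i<j and j==2:
                X,e=tri([ray(C[i],a[1]),ray(C[j],b[1])])
                if e[0]<.004 and -.01<X[2]<.1: print(q,i,j,a[1],b[1],X,round(e[0],4))
E
python3 fit.py
```

```text
3.6 [0.4802 0.0301 0.1801] [3.1414 0.     0.129 ] [-0.0233 -0.0069  0.0127 -0.0026 -0.0019 -0.003 ]
prism [280.  185.2] 0.95 [ 0.4704 -0.0051  0.    ]
prism [199.5 207.8] 0.8 [0.4269 0.0939 0.    ]
seat [367.4 115.8] 0.82 [ 0.5666 -0.0783  0.047 ]
plunger_knob [379.2  37.7] 0.73 [ 0.6338 -0.0644  0.071 ]
[([277.8, 188.4], 0.83, np.int64(1152)), ([194.6, 209.3], 0.69, np.int64(1637)), ([364.4, 80.6], 0.17, np.int64(34212))]
prism x y yaw size [ 0.4709 -0.0054  0.7377  0.0358] 0.1491380431454768
prism 0 2 [174.2, 179.2] [199.5, 207.8] [0.4287 0.093  0.0042] 0.0004
prism 0 2 [238.3, 162.9] [280.0, 185.2] [ 0.4691 -0.0044  0.0017] 0.0017
prism 1 2 [229.0, 155.7] [280.0, 185.2] [ 0.4741 -0.0024  0.02  ] 0.0009
prism 1 2 [147.1, 180.8] [199.5, 207.8] [0.4301 0.0925 0.0112] 0.0008
seat 0 2 [302.9, 103.7] [367.4, 115.8] [ 0.5665 -0.0827  0.0353] 0.0006
seat 1 2 [312.7, 74.9] [367.4, 115.8] [ 0.5662 -0.0758  0.0535] 0.0001
plunger_knob 0 2 [304.5, 42.2] [379.2, 37.7] [ 0.6362 -0.068   0.061 ] 0.0005
```

View pics/w3.png

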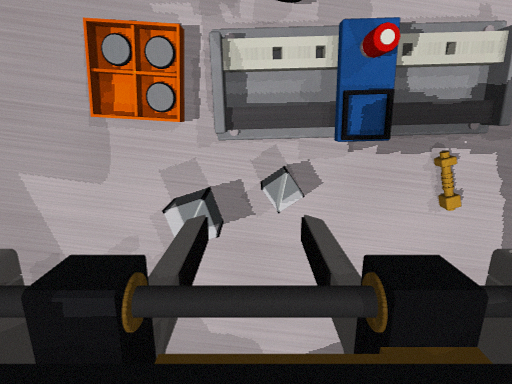

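The prism fit gives (0.471,-0.005), yaw 0.738 and size 35.8 mm, so it is the small one. The seat at (367,115) and knob at (384,38) need closer views.

step_arm(plan=[[[0.7,1,0.1,0,0,0],[1.4,2,0.2,0,0,0],[2.1,2.9,0.3,0,0,0],[2.1,3,0.3,0,0,0],[2.1,3,0.3,0,0,0]]])

```text
time_s: 4.27
ee_pos: [0.5543, -0.0527, 0.1701]
eef_rot: [-3.141, 0.001, 0.125]
force: [-0.3, -0.5, -0.4]
grip_width: 0.0611
grip_force: 0.0
```

```bash
python3 b.py w4.png seat plunger_knob
```

```text
4.2667 [ 0.5543 -0.0527  0.1701] [-3.1413  0.0013  0.1255] [ 0.0379 -0.0421  0.0417  0.0035  0.0016  0.0202]
seat [280.4 178.3] 0.62 [ 0.5649 -0.0802  0.047 ]
plunger_knob [275.1 112.3] 0.97 [ 0.631  -0.0631  0.071 ]
```

step_arm(plan=[[[0,0.8,0,0,0,0],[0,1.6,0,0,0,0],[0,1.7,0,0,0,0],[0,1.7,0,0,0,0]]])

```text
time_s: 4.75
ee_pos: [0.5605, -0.1017, 0.1713]
eef_rot: [3.142, -0.0, 0.127]
force: [-0.5, -0.1, -0.4]
grip_width: 0.061
grip_force: 0.0
```

```bash
python3 b.py w5.png seat plunger_knob; cat > seat.py <<'E'
from h import *
import pickle
from scipy.optimize import least_squares
np.set_printoptions(precision=4,suppress=True)
K=[];kn=[];C=[]
for n in('w4.png','w5.png'):
    c,D=pickle.load(open(n+'.pkl','rb')); im=cv2.imread('pics/'+n).astype(int); g=proj(c,[.566,-.078,.05])
    m=(im.max(2)<55).astype(np.uint8)
    b=[cv2.findContours((m),cv2.RETR_CCOMP,cv2.CHAIN_APPROX_NONE)]
    ok=[k[:,0].astype(float) for k,h in zip(b[0][0],b[0][1][0]) if h[3]<0 and cv2.contourArea(k)>600 and cv2.pointPolygonTest(k,tuple(map(float,g)),True)>-8]
    print(n,g,[ (len(k),cv2.boundingRect(k.astype(np.int32)),cv2.minAreaRect(k.astype(np.float32))) for k in ok])
    # red knob mask
    r=((im[...,2]>90)&(im[...,1]<60)).astype(np.uint8); mm=cv2.moments(r); kn.append((mm['m10']/mm['m00'],mm['m01']/mm['m00']))
    K.append(min(ok,key=len)); C.append(c)
    print('red',kn[-1],[d for d in D if d[0]=='plunger_knob'])
def hull(c,p):
    x,y,a,z,s=p; q=np.array([[i,j] for i in(-1,1) for j in(-1,1)])*s/2@np.array([[np.cos(a),np.sin(a)],[-np.sin(a),np.cos(a)]])
    return cv2.convexHull(np.array([proj(c,[x+u,y+v,w]) for u,v in q for w in(z-.007,z)],np.float32))
def res(p): return np.concatenate([[cv2.pointPolygonTest(hull(c,p),(u,v),True)-.5 for u,v in k] for c,k in zip(C,K)])
for z0 in (None,):
    r=least_squares(res,[.566,-.078,.13,.054,.049],x_scale=[.01,.01,.1,.01,.005],diff_step=1e-3,loss='soft_l1'); print(r.x,np.abs(r.fun).mean())
print('knob centroid',tri([ray(c,k) for c,k in zip(C,kn)]))
E
python3 seat.py; python3 - <<'E'
import cv2,numpy as np
a,b=[cv2.imread('pics/w%d.png'%i)[0:230,150:400] for i in(4,5)]
cv2.imwrite('pics/w45.png',cv2.resize(np.hstack([a,b]),(800,368)))
E
```

```text
4.75 [ 0.5605 -0.1017  0.1713] [ 3.1415 -0.0004  0.1272] [ 0.0306 -0.0036  0.0113  0.0054 -0.0013  0.016 ]
seat [233.6 177.4] 0.97 [ 0.5656 -0.0797  0.047 ]
plunger_knob [222.6 111.1] 0.63 [ 0.6322 -0.0636  0.071 ]
w4.png [278.7516 177.5996] [(182, (253, 152, 48, 49), ((277.1037292480469, 176.02635192871094), (47.0972785949707, 47.126678466796875), 88.31531524658203))]
red (88.38292476754015, 129.02578191039728) [('plunger_knob', [275.1, 112.3], 0.97)]
w5.png [231.8841 177.455 ] [(182, (205, 152, 49, 48), ((229.15496826171875, 175.92413330078125), (46.98082733154297, 47.494903564453125), 88.36341857910156))]
red (83.84145454545454, 127.87490909090909) [('plunger_knob', [222.6, 111.1], 0.63)]
[ 0.5674 -0.0756  0.1574  0.0548  0.0487] 0.2646040341661812
knob centroid (array([ 0.2714,  1.6036, -2.6591]), [np.float64(0.007165576910279375), np.float64(0.007165576910279189)])
```

View pics/w45.png

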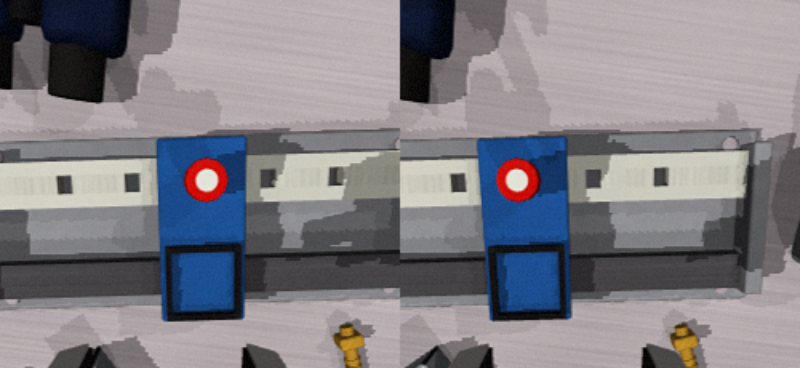

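step_arm(plan=[[[-0.5,-0.7,0,0,0,-1],[-1,-1.4,0.3,0,0,-2],[-1.5,-2.1,0.8,0,0,-3],[-2,-2.9,1.4,0,0,-4],[-2.56,-3.56,2,0,0,-5],[-2.56,-3.56,2.3,0,0,-5.83],[-2.56,-3.56,2.3,0,0,-5.83],[-2.56,-3.56,2.3,0,0,-5.83]]])

```text
time_s: 5.57
ee_pos: [0.4711, -0.0049, 0.1024]
eef_rot: [3.141, -0.0, 0.737]
force: [0.8, 0.2, 0.2]
grip_width: 0.0612
grip_force: 0.0
```

```bash
cat > g.py <<'E'
from h import *
import sys
np.set_printoptions(precision=3,suppress=True)
t=list(map(float,sys.argv[1:5])); o=ctrl.get_obs(); print('units',togo(t[:3],0),'wz',-np.degrees(t[3]-o['eef_rot'][2])/6,o['time_s'],o['qpos'],o['force'])
E
python3 g.py .4709 -.0054 .014 .738
python3 - <<'E'
from h import *
import pickle
cs=[pickle.load(open(f'w{i}.png.pkl','rb'))[0] for i in(4,5)]
print(tri([ray(cs[0],(279.4,112.5)),ray(cs[1],(223,112.5))]))
E
```

```text
units [-0.018  0.008  2.946] wz -0.011010446840771073 5.5667 [-0.088  0.245  1.851 -0.     1.045  0.746] [0.823 0.248 0.195]
(array([ 0.6311418 , -0.065789  ,  0.08721974]), [np.float64(2.2561915239825476e-05), np.float64(2.256191523969277e-05)])
```

The knob's top centre triangulates to (0.631,-0.066,0.087), which agrees with seat + 65 mm. Now I descend on the prism and grip it.

step_arm(plan=[[[0,0,0.8,0,0,0],[0,0,1.6,0,0,0],[0,0,2.3,0,0,0],[0,0,2.8,0,0,0],[0,0,2.95,0,0,0],[0,0,2.95,0,0,0],[0,0,2.95,0,0,0]]])

```text
time_s: 6.15
ee_pos: [0.4718, -0.0056, 0.0145]
eef_rot: [3.141, -0.001, 0.737]
force: [-0.3, 0.2, 1.0]
grip_width: 0.0607
grip_force: 0.0
```

step_arm(plan=[[[0,0,0,0,0,0],[0,0,0,0,0,0],[0,0,0,0,0,0],[0,0,0,0,0,0],[0,0,0,0,0,0],[0,0,0,0,0,0]]], grip=0, squeeze=15)

```text
time_s: 6.65
ee_pos: [0.4712, -0.0055, 0.0139]
eef_rot: [3.141, -0.0, 0.738]
force: [-1.9, -0.2, 6.1]
grip_width: 0.0362
grip_force: 15.0
```

step_arm(plan=[[[0,0,-0.6,0,0,0],[0,0,-1.4,0,0,0],[0,0,-2.4,0,0,0],[0,0,-3.2,0,0,0],[0,0,-3.6,0,0,0],[0,0,-3.6,0,0,0]]])

```text
time_s: 7.15
ee_pos: [0.4721, -0.0055, 0.1239]
eef_rot: [3.138, -0.003, 0.739]
force: [0.0, 0.3, -1.5]
grip_width: 0.0361
grip_force: 15.0
```

step_arm(plan=[[[0.1,0.5,0,0,0,0.8],[0.2,1.1,0,0,0,1.6],[0.35,1.8,0,0,0,2.5],[0.5,2.5,0,0,0,3.5],[0.65,3.2,0,0,0,4.5],[0.8,3.7,0,0,0,5.3],[0.8,3.89,0,0,0,5.55],[0.8,3.89,0,0,0,5.55]]])

```text
time_s: 7.82
ee_pos: [0.5671, -0.0761, 0.1199]
eef_rot: [-3.141, 0.002, 0.157]
force: [-0.5, 0.3, -1.9]
grip_width: 0.0357
grip_force: 15.0
```

```bash
python3 g.py .5674 -.0756 .062 .1574; python3 - <<'E'
from h import *
np.set_printoptions(precision=4,suppress=True)
o=ctrl.get_obs(); c=cam('wrist',o); im=ctrl.camera('wrist'); save(im,'w6.png')
ms=ctrl.masks_of('prism','wrist'); print([(m['at'],round(m['confidence'],2),m['pixels'].sum()) for m in ms])
T=tool(o)
print('expected top corners',[proj(c,(T@[i*.018,j*.018,z,1])[:3]) for z in(-.022,.014) for i in(-1,1) for j in (-1,1)])
for n in('top','scene'):
    pass
x=im[120:384,130:400]; cv2.imwrite('pics/w6c.png',cv2.resize(x[:,:,::-1],None,fx=2,fy=2,interpolation=cv2.INTER_CUBIC))
E
```

```text
units [ 0.016 -0.014  1.93 ] wz -0.005103421851248198 7.8167 [-0.197  0.432  1.549 -0.     1.163  1.217] [-0.494  0.259 -1.923]
[([251.6, 232.2], 0.66, np.int64(4434)), ([69.0, 278.8], 0.64, np.int64(1325)), ([484.7, 148.0], 0.58, np.int64(6562))]
expected top corners [array([222.902 , 270.2817]), array([282.548 , 270.3788]), array([221.3051, 213.7943]), array([284.1886, 213.8976]), array([228.0986, 244.4216]), array([277.8723, 244.503 ]), array([227.0111, 196.5425]), array([279.0192, 196.6283])]
```

View pics/w6c.png

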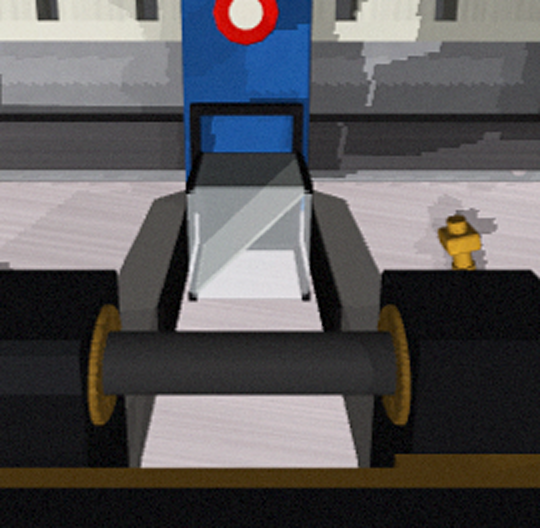

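The held prism matches its expected corners to under 1 mm: top edge row 213.5 against 213.8, bottom edge 196.5 against 196.5. Lowering it into the seat.

step_arm(plan=[[[0,0,0.6,0,0,0],[0,0,1.1,0,0,0],[0,0,1.4,0,0,0],[0,0,1.6,0,0,0],[0,0,1.75,0,0,0],[0,0,1.85,0,0,0],[0,0,1.93,0,0,0],[0,0,1.93,0,0,0]]])

```text
time_s: 8.58
ee_pos: [0.5673, -0.0756, 0.0635]
eef_rot: [3.142, -0.0, 0.158]
force: [-0.2, 0.9, -0.7]
grip_width: 0.0358
grip_force: 15.0
```

step_arm(plan=[[[0,0,0.05,0,0,0],[0,0,0.05,0,0,0],[0,0,0.08,0,0,0],[0,0,0.08,0,0,0]]])

```text
time_s: 8.92
ee_pos: [0.5674, -0.0756, 0.0612]
eef_rot: [3.142, -0.0, 0.157]
force: [-0.0, -0.2, -1.4]
grip_width: 0.036
grip_force: 15.0
```

step_arm(plan=[[[0,0,0,0,0,0],[0,0,0,0,0,0],[0,0,0,0,0,0],[0,0,0,0,0,0],[0,0,0,0,0,0],[0,0,0,0,0,0]]], grip=0.6)

```text
time_s: 9.42
ee_pos: [0.5673, -0.0756, 0.0612]
eef_rot: [3.142, -0.0, 0.157]
force: [0.2, 0.9, 0.4]
grip_width: 0.0565
grip_force: 0.0
```

step_arm(plan=[[[0,0,-0.6,0,0,0],[0,0,-1.4,0,0,0],[0,0,-2.4,0,0,0],[0,0,-3,0,0,0],[0,0,-3,0,0,0]]])

```text
time_s: 9.83
ee_pos: [0.5689, -0.0759, 0.1554]
eef_rot: [3.139, -0.006, 0.157]
force: [0.3, -0.4, -0.0]
grip_width: 0.0567
grip_force: 0.0
```

```bash
python3 - <<'E'
from h import *
np.set_printoptions(precision=4,suppress=True)
o=ctrl.get_obs(); c=cam('wrist',o); im=ctrl.camera('wrist'); save(im,'w7.png')
a=.157; u=np.array([np.cos(a),np.sin(a)]); v=np.array([-u[1],u[0]])
P=lambda i,j,z,s: proj(c,[*(np.array([.5674,-.0756])+(i*u+j*v)*s),z])
big=cv2.resize(im[120:320,170:340][:,:,::-1],None,fx=3,fy=3,interpolation=cv2.INTER_CUBIC)
for z in(.083,):
    for i,j in((-1,-1),(-1,1),(1,-1),(1,1)):
        p=(P(i,j,z,.018)-[170,120])*3; cv2.circle(big,tuple(int(t) for t in p),4,(0,255,0),1); print(p)
cv2.imwrite('pics/w7c.png',big)
for r in ctrl.place_of('prism','wrist'): print(r, onz(c,r['at'],.047))
E
```

```text
[306.2878 296.5548]
[188.7093 296.4164]
[308.3564 181.6965]
[186.7592 181.517 ]
{'at': [253.1, 188.5], 'confidence': 0.82} [ 0.5692 -0.0758  0.047 ]
{'at': [105.0, 267.0], 'confidence': 0.66} [0.4561 0.0705 0.047 ]
```

View pics/w7c.png

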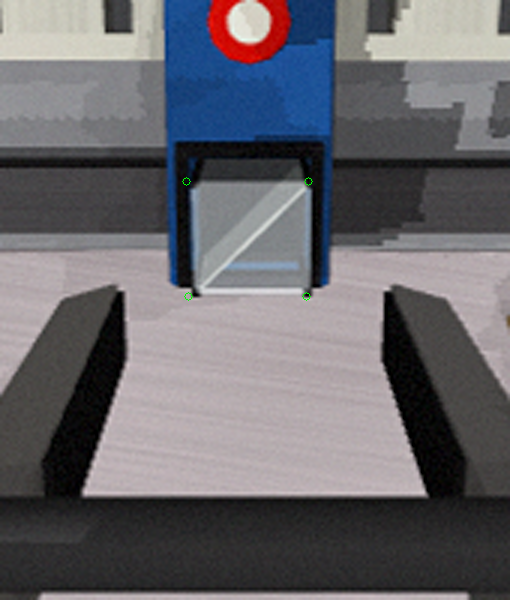

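The prism sits inside the black rim, with its top face at crop (190–310, 183–293), close to prediction. Next, the knob.

```bash
python3 g.py .6314 -.0656 .058 .157
```

```text
units [2.159 0.004 3.109] wz 0.002688454264227055 9.9333 [-0.196  0.397  1.521  0.     1.223  1.217] [ 0.068  0.149 -0.82 ]
```

step_arm(plan=[[[0.7,0,0,0,0,0],[1.5,0,0,0,0,0],[2.16,0,0,0,0,0],[2.16,0,0.8,0,0,0],[2.16,0,1.7,0,0,0],[2.16,0,2.5,0,0,0],[2.16,0,3,0,0,0],[2.16,0,3.11,0,0,0]]])

```text
time_s: 10.6
ee_pos: [0.6291, -0.0651, 0.053]
eef_rot: [-3.139, 0.007, 0.157]
force: [-0.0, -0.2, -0.1]
grip_width: 0.056
grip_force: 0.0
```

step_arm(plan=[[[0,0,0,0,0,0],[0,0,0,0,0,0],[0,0,0,0,0,0],[0,0,0,0,0,0],[0,0,0,0,0,0],[0,0,0,0,0,0]]], grip=0, squeeze=40)

```text
time_s: 11.1
ee_pos: [0.6317, -0.0655, 0.0586]
eef_rot: [3.141, -0.001, 0.157]
force: [-1.4, -0.2, 3.8]
grip_width: 0.0234
grip_force: 40.0
```

```bash
python3 g.py .6314 -.0656 .058 .157
```

```text
units [-0.009  0.002  0.021] wz 0.0026297820927636364 11.1 [-0.161  0.631  1.397  0.     1.112  1.253] [-1.361 -0.207  3.814]
```

step_arm(plan=[[[0,0,-0.1,0,0,0],[0,0,-0.22,0,0,0],[0,0,-0.34,0,0,0],[0,0,-0.45,0,0,0],[0,0,-0.47,0,0,0],[0,0,-0.47,0,0,0],[0,0,-0.47,0,0,0]]])

```text
time_s: 11.68
ee_pos: [0.6314, -0.0655, 0.0718]
eef_rot: [3.142, -0.0, 0.157]
force: [5.8, -0.8, -7.8]
grip_width: 0.0233
grip_force: 40.0
```

step_arm(plan=[[[0,0.08,0,0,0,0],[0,0.2,0,0,0,0],[0,0.35,0,0,0,0],[0,0.5,0,0,0,0],[0,0.65,0,0,0,0],[0,0.8,0,0,0,0],[0,0.95,0,0,0,0],[0,1.1,0,0,0,0]]])

```text
time_s: 12.35
ee_pos: [0.6364, -0.0975, 0.0715]
eef_rot: [-3.14, 0.0, 0.158]
force: [5.1, 2.7, -7.9]
grip_width: 0.0231
grip_force: 40.0
```

step_arm(plan=[[[0,0.12,0,0,0,0],[0,0.24,0,0,0,0],[0,0.34,0,0,0,0],[0,0.4,0,0,0,0],[0,0.4,0,0,0,0],[0,0.4,0,0,0,0]]])

```text
time_s: 12.85
ee_pos: [0.6383, -0.1097, 0.0716]
eef_rot: [-3.141, 0.0, 0.157]
force: [4.9, 0.4, -8.5]
grip_width: 0.0235
grip_force: 40.0
```

```bash
python3 - <<'E'
from h import *
np.set_printoptions(precision=4,suppress=True)
a=.157; p=np.array([.6316,-.0655])+.045*np.array([np.sin(a),-np.cos(a)]); print(p)
o=ctrl.get_obs(); print(togo([*p,.0586],0),o['ee_pos'],o['force'],o['grip_width'])
c=cam('wrist',o); im=ctrl.camera('wrist'); save(im,'w8.png')
for q in('prism','seat'):
    for r in ctrl.place_of(q,'wrist'): print(q,r,onz(c,r['at'],.047))
print(.5674+.045*np.sin(a),-.0756-.045*np.cos(a))
E
```

```text
[ 0.6386 -0.1099]
[0.0099 0.0091 0.4325] [ 0.6383 -0.1097  0.0716] [ 4.8711  0.3766 -8.4639] 0.023546367431515444
prism {'at': [252.7, 292.5], 'confidence': 0.76} [ 0.5744 -0.1196  0.047 ]
prism {'at': [30.3, 361.5], 'confidence': 0.53} [0.4776 0.0581 0.047 ]
0.5744360115523862 -0.12004653576415927
```

View pics/w8.png

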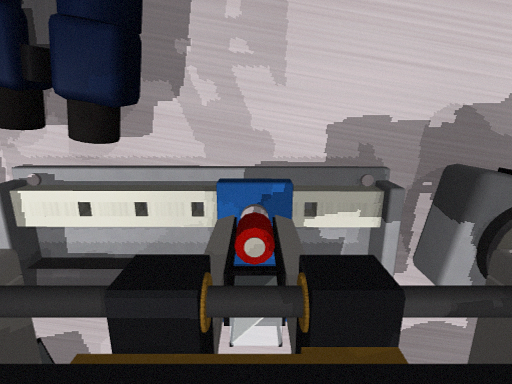

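The carriage covers the fourth hole: three holes show to its left and one to its right. I'm lowering the pin.

step_arm(plan=[[[0,0,0.1,0,0,0],[0,0,0.2,0,0,0],[0,0,0.3,0,0,0],[0,0,0.4,0,0,0],[0,0,0.47,0,0,0],[0,0,0.47,0,0,0],[0,0,0.47,0,0,0],[0,0,0.47,0,0,0]]])

```text
time_s: 13.67
ee_pos: [0.6386, -0.11, 0.0586]
eef_rot: [3.141, -0.001, 0.157]
force: [-0.1, 1.4, 5.1]
grip_width: 0.023
grip_force: 40.0
```

step_arm(plan=[[[0,0,0.03,0,0,0],[0,0,0.03,0,0,0],[0,0,0.03,0,0,0],[0,0,0.03,0,0,0]]])

```text
time_s: 14.0
ee_pos: [0.6388, -0.1102, 0.0585]
eef_rot: [3.141, -0.001, 0.157]
force: [-2.4, 2.0, 12.5]
grip_width: 0.023
grip_force: 40.0
```

step_arm(plan=[[[0,0.08,0,0,0,0],[0,0.08,0,0,0,0],[0,0.08,0,0,0,0],[0,0.08,0,0,0,0]]])

```text
time_s: 14.33
ee_pos: [0.6389, -0.1108, 0.0585]
eef_rot: [-3.14, -0.001, 0.158]
force: [-5.9, 10.6, 15.4]
grip_width: 0.0234
grip_force: 40.0
```

step_arm(plan=[[[0,-0.08,0,0,0,0],[0,-0.08,0,0,0,0],[0,-0.08,0,0,0,0],[0,-0.08,0,0,0,0],[0,-0.08,0,0,0,0],[0,-0.08,0,0,0,0]]])

```text
time_s: 14.83
ee_pos: [0.6388, -0.1101, 0.0585]
eef_rot: [3.141, -0.001, 0.157]
force: [-3.6, 1.9, 13.1]
grip_width: 0.0233
grip_force: 40.0
```

```bash
python3 - <<'E'
from h import *
np.set_printoptions(precision=4,suppress=True)
o=ctrl.get_obs(); print(o['ee_pos'],o['force'],o['joint_vel'],o['grip_force'],o['time_s'])
c=cam('wrist',o); ctrl.camera('wrist')
for r in ctrl.place_of('prism','wrist'): print(r,onz(c,r['at'],.047))
cs=[]
for n in('scene','top'):
    im=ctrl.camera(n); save(im,n+'9.png')
    for q in('prism','plunger_knob','seat'):
        for r in ctrl.place_of(q,n): print(n,q,r,onz(cam(n),r['at'],.071 if q[1]=='l' else .047))
im=cv2.imread('pics/scene9.png'); cv2.imwrite('pics/s9c.png',cv2.resize(im[120:260,160:360],(800,560),interpolation=cv2.INTER_CUBIC))
E
```

```text
[ 0.6388 -0.1101  0.0585] [-3.556   1.8919 13.1111] [-0.0001  0.0005 -0.0008  0.0011  0.      0.001 ] 40.00636696815491 14.8333
scene prism {'at': [339.8, 216.3], 'confidence': 0.68} [0.4751 0.1493 0.047 ]
scene prism {'at': [246.9, 172.3], 'confidence': 0.65} [ 0.5672 -0.1306  0.047 ]
scene prism {'at': [226.3, 245.6], 'confidence': 0.18} [0.7592 0.1025 0.047 ]
scene plunger_knob {'at': [229.5, 174.9], 'confidence': 0.42} [ 0.632  -0.1107  0.071 ]
scene plunger_knob {'at': [248.7, 173.7], 'confidence': 0.39} [ 0.5859 -0.0903  0.071 ]
scene seat {'at': [247.4, 170.2], 'confidence': 0.74} [ 0.5605 -0.1391  0.047 ]
scene seat {'at': [252.0, 166.5], 'confidence': 0.25} [ 0.5397 -0.1491  0.047 ]
top prism {'at': [193.1, 247.9], 'confidence': 0.57} [0.4175 0.0898 0.047 ]
```

View pics/s9c.png

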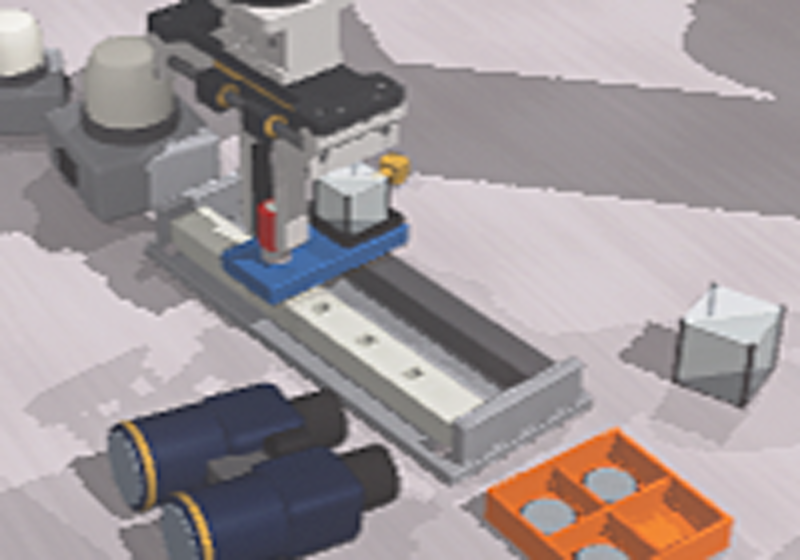

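The prism sits upright in the rim at (350,200) and the knob is held at (268,230). The pin is hard down at the original height (0.0585) and locked sideways, so I'm handing in.

```bash
python3 -c "
from station import ctrl
print(ctrl.hand_in())"
```

```text
the job is handed in; nothing more can be done
None
```

I handed the job in with the prism seated, the carriage at the -45 mm hole on the lamp's side, the pin home and the knob still gripped. The hand-in returned no verdict.

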